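Put the sanding blocks away in the bench case

ROBOT

A 6-joint arm with a two-finger parallel gripper is mounted at the origin on the work surface. World frame = base frame: x ahead of the robot, y to its left, z up, the work surface at z = 0. Lengths are in m, angles in rad, forces in N, time in s.
With the tool pointing down it reaches from about 0.35 to 0.8 m from the base axis. Payload 7.3 kg.
Tool frame: the origin (TCP) lies midway between the tips of the shut fingers; the grasp point (between the pads) lies 19 mm behind it; z points along the fingers, y is the line along which they close (so a half turn about z gives the same grasp; the last joint's range is limited). The gripper opens to 85 mm and grips with 20 to 120 N. Pads are 22 mm wide; open, the fingers measure 114 mm over their backs; the gripper's body (76 mm by 85 mm) begins 54 mm behind the grasp point. The pads swing forward as they close: fully open they stand 13 mm farther back than shut.
Start: joints at [1.2, 0.342, 1.524, -0, 1.275, -0.146], TCP at [0.117, 0.512, 0.231] pointing down, gripper open.
Joint ranges: [-2.53, 2.53], [-0.77, 2.02], [0.04, 2.7], [-1, 4.14], [0.28, 2.66], [-3.11, 3.11]. Speed limits (rad/s): [2.57, 2.57, 3.14, 3.14, 3.14, 3.14].

INTERFACE

Orientations are given as a unit quaternion [x, y, z, w].
In Python, from workcell import r, vision, jaws gives the robot as it stands (r), with the cameras (vision) and the gripper (jaws). Calls block until the motion is done:
- r.reach(position, orientation): joint-space move of the TCP to a pose.
- r.move_straight(position, orientation=None, speed=0.15, max_force=None): straight line of the TCP; orientation=None keeps the orientation; speed is the mean speed in m/s. With max_force (N) it stops when the force on the tool has changed by that much, and returns True; else False.
- r.movej(angles): joint-space move.
- jaws.command_gripper(opening, force=None): finger opening in m; force is the grip in N (None keeps the last); returns when the fingers have stopped.
- r.hold(seconds).
- r.solve_ik(position, orientation): joint angles nearest the present ones, or None.
- r.read_state(): the state.
- vision.get_image(name): name is "side" or "top"; returns the picture (384x512x3 uint8, red, green, blue); there is no depth.
- vision.camera_model(name): a dict with "K" (3x3 intrinsics, pixels), "R" (3x3) and "t" (3): a world point X has camera coordinates R X + t. Camera axes: x right, y down, z forward; pixel columns grow to the right and rows downward; lengths in m; the calibration is good to about 2 mm. A picture is of the moment at which its call begins. camera_model takes no time and is no camera call.
A pose or a line that the arm cannot do raises r.PlanningError and nothing moves.
- r.finish_job(): hands the job in; it is judged then, once.
The state is a dict: "time_s": time; "joint_positions": joint angles; "dq": joint speeds; "tau": joint torques, N m; "eef_pos": TCP position; "eef_rot": TCP orientation; "contact_force": force on the tool from outside, world axes, zero at the start; "torque": the same for the moment, N m; "grip_width": finger opening in m; "grip_force": force on a finger pad.
Only numpy, scipy, OpenCV 4.12 (cv2) and the standard library are available. Lean on these libraries where they do the work, as an engineer would, in place of code of your own. Each camera call takes 0.05 s, during which the arm holds its last target. There are 200 camera calls.

TASK

Slide the hatch of the low bench case fully open, move the stray wood offcut lying inside it into the cardboard scrap tray, and seat every sanding block that is on the bench flat and fully down in the pocket of its own shape. Then, with everything in place, slide the hatch gently (no slamming) all the way shut against the frame, leaving the jar, brush and tin alone.

Things in the scene. Friction and masses are not known exactly. Their poses are not given: they have to be found in the camera images.
- case: Low plywood case, fixed. Origin: on the bench under the centre of its open bay (206 x 206 mm inside, 6 mm floor); z up. In the bay four pocket plates, 2 x 2, centres 50.5 mm from its centre in x and y. Walls at x = -109, +109 and y = -109 mm: 12 mm thick, 74 mm high. From y = 109 to 331 mm a closed deck 62 mm high, onto which the hatch slides.
- hatch (a joint): Sliding hatch, a 6 mm board 216 x 206 mm in rails along the case's y; top face 70 mm above the bench, underside 64 mm. 0 = shut over the bay, against the frame at the -y end; grows towards +y; 0.21 m = fully open, at its stop. About 2 N friction, stays where left. Starts 0 to 70 mm open. Blocks fully down in their pockets clear it; others may jam it.
- hatch_handle (a point): Top of the hatch's wooden handle: an upright bar 90 mm long along the case's x, 16 mm thick along y, 28 mm high, standing on the hatch (this point is the middle of its top face, 98 mm above the bench; axes as the case's). Pinch it from above across y, or push its side.
- block_long: Wooden hand sanding block with a flat oblong base 76 (x) x 38 (y) x 18 mm. On top runs a grip rib 16 mm wide and 18 mm high (36 mm over all), centred, along the block's x axis: pinch it across y. Origin: underside, below the middle of the rib; z up. 80 g or so. 
- block_square: Wooden hand sanding block with a flat square base 56 x 56 x 18 mm. On top runs a grip rib 16 mm wide and 18 mm high (36 mm over all), centred, along the block's x axis: pinch it across y. Origin: underside, below the middle of the rib; z up. 80 g or so. 
- block_round: Wooden hand sanding block with a round base 62 mm across, 18 mm thick. On top runs a grip rib 16 mm wide and 18 mm high (36 mm over all), centred, along the block's x axis: pinch it across y. Origin: underside, below the middle of the rib; z up. 80 g or so. 
- block_delta: Wooden hand sanding block with a pointed (flat-iron) base 18 mm thick: 52 mm wide in y and straight-sided from x = -35 to +7 mm, then a right-angled point whose tip is at x = +33 mm. On top runs a grip rib 16 mm wide and 18 mm high (36 mm over all), centred, along the block's x axis: pinch it across y. Origin: underside, below the middle of the rib; z up. 80 g or so. 
- nest_long_floor (a point): Pocket oblong, 80 mm along x, 42 mm along y, 12 mm deep, 2 mm wider all round than its block, in a grey plate (100 x 100 x 24 mm, on the case's floor: rim 30 mm, pocket floor 18 mm above the bench). The four plates swap places from start to start; axes as the case's. Point: middle of the pocket floor, z up.
- nest_square_floor (a point): Pocket square, 60 x 60 mm, 12 mm deep, 2 mm wider all round than its block, in a grey plate (100 x 100 x 24 mm, on the case's floor: rim 30 mm, pocket floor 18 mm above the bench). The four plates swap places from start to start; axes as the case's. Point: middle of the pocket floor, z up.
- nest_round_floor (a point): Pocket round, 66 mm across, 12 mm deep, 2 mm wider all round than its block, in a grey plate (100 x 100 x 24 mm, on the case's floor: rim 30 mm, pocket floor 18 mm above the bench). The four plates swap places from start to start; axes as the case's. Point: middle of the pocket floor, z up.
- nest_delta_floor (a point): Pocket of the pointed block's shape, tip to +x (the seated block's origin is on this point, x axes the same way), 12 mm deep, 2 mm wider all round than its block, in a grey plate (100 x 100 x 24 mm, on the case's floor: rim 30 mm, pocket floor 18 mm above the bench). The four plates swap places from start to start; axes as the case's. Point: middle of the pocket floor, z up.
- offcut: Stray offcut of pine batten, 110 mm (x) x 26 (y) x 22 mm (z), lying in the case on the rims of the pocket plates near the bay's centre, roughly along the case's y, under the hatch at the start. Origin: centre of its underside, z up. Pinch it across y near its middle.
- scrap_tray: Open cardboard scrap tray, fixed, outside 130 (x) x 170 (y) x 40 mm, walls and floor 5 mm. Origin: centre of its underside.
- jar: Bystander: glass jar with a steel lid, 64 mm across, 90 mm high. Leave alone.
- brush: Bystander: dusting brush lying on the bench. Leave alone.
- tin: Bystander: open steel tin 76 mm across, 100 mm high. Leave alone.

How it is judged:
By the outcome, as a careful person would: the job done as asked, in the order asked, and still so for the second after the job is handed in, with the robot touching nothing.
Of block_long, block_square, block_round, block_delta only 3 to 4 are there at a start; the rules pass over those that are not, and their reading is None.
At some moment in a run one of block_long, block_square, block_round, block_delta may be knocked a few centimetres aside while the robot is not near it.
Once in a run the grip may slacken for a moment while it holds something.
It also fails if it takes over 208 s, if anything falls off the work surface, if the arm or the gripper's body presses on something with over 40 N, if the wrist force passes 120 N, or if a joint passes its speed limit or range.

## Working session

There is one attempt and no reset: what is moved stays moved. The work goes in short steps, each a Python script; the robot and the scene stay as the last script left them, time stands still between calls to the robot, and variables do not carry over. Pictures are saved under pics/ and viewed, at most 14 in all, crops included, and the job is handed in when it is done.

```bash
mkdir -p pics; ls
python3 - <<'E'
from workcell import r, vision, jaws
import cv2,numpy as np
for n in("top","side"):
    im=vision.get_image(n); cv2.imwrite(f"pics/{n}0.png",cv2.resize(im[...,::-1],(800,600),interpolation=cv2.INTER_CUBIC))
    m=vision.camera_model(n); print(n,np.round(m["K"],1).tolist(),np.round(m["R"],3).tolist(),np.round(m["t"],3).tolist())
s=r.read_state(); print(s["time_s"],s["eef_pos"],s["eef_rot"])
E
```

```text
pics
workcell.py
top [[413.7, 0.0, 253.9], [0.0, 413.7, 196.3], [0.0, 0.0, 1.0]] [[-0.01, -1.0, -0.003], [-0.996, 0.011, -0.094], [0.094, 0.002, -0.996]] [-0.094, 0.567, 1.143]
side [[395.1, 0.0, 259.2], [0.0, 395.1, 192.4], [0.0, 0.0, 1.0]] [[0.994, -0.109, -0.022], [-0.083, -0.596, -0.799], [0.074, 0.796, -0.601]] [-0.587, 0.048, 1.287]
0.1 [0.11685216 0.51144393 0.23069245] [ 1.12149344e-01  9.93691104e-01 -6.91155722e-04 -1.92660903e-04]
```

View pics/top0.png

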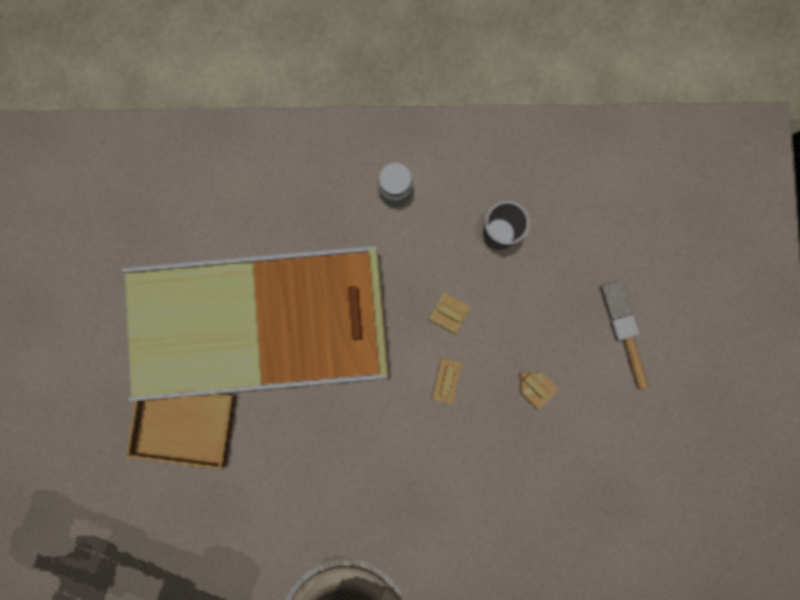

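View pics/side0.png

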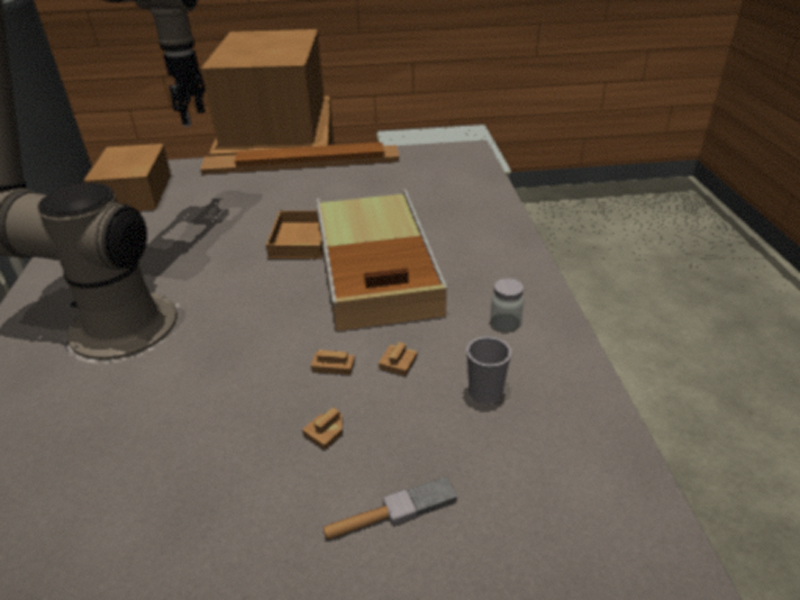

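```bash
cat > h.py <<'E'
from workcell import r, vision, jaws
import cv2,numpy as np
from scipy.optimize import least_squares
C={n:vision.camera_model(n) for n in("top","side")}
def proj(n,X):
    m=C[n]; c=np.atleast_2d(X)@np.array(m["R"]).T+np.array(m["t"]); p=c@np.array(m["K"]).T; return p[:,:2]/p[:,2:]
def back(n,uv,z):
    m=C[n]; R=np.array(m["R"]);t=np.array(m["t"]); d=R.T@np.linalg.inv(m["K"])@np.array([uv[0],uv[1],1]); o=-R.T@t
    return o+d*(z-o[2])/d[2]
def crop(n,name,x0,y0,w,h,s,im=None,up=1.6):
    im=vision.get_image(n) if im is None else im
    c=cv2.resize(im[y0:y0+h,x0:x0+w,::-1],None,fx=s,fy=s,interpolation=cv2.INTER_CUBIC)
    c=np.clip(c*up,0,255).astype(np.uint8); 
    for g in range(0,w,20): cv2.putText(c,str(x0+g),(g*s,8),0,.3,(255,255,255)); cv2.line(c,(g*s,0),(g*s,4),(255,255,255))
    for g in range(0,h,20): cv2.putText(c,str(y0+g),(0,g*s+4),0,.3,(255,255,255))
    cv2.imwrite(f"pics/{name}.png",c)
def fitpose(obs):
    """obs: list of (cam,(u,v),(lx,ly,z)); returns x,y,yaw,rms px"""
    def res(p):
        c,s=np.cos(p[2]),np.sin(p[2])
        return np.concatenate([(proj(n,[p[0]+c*l[0]-s*l[1],p[1]+s*l[0]+c*l[1],l[2]])[0]-uv) for n,uv,l in obs])
    best=min((least_squares(res,[.5,-.1,a]) for a in np.arange(-3,3.2,.75)),key=lambda q:q.cost)
    return best.x,np.sqrt(np.mean(best.fun**2)),best.fun.reshape(-1,2)
E
python3 - <<'E'
from h import *
t=vision.get_image("top"); s=vision.get_image("side")
crop("top","tc",75,152,180,150,4,t)
crop("top","tb",272,182,90,84,7,t)
crop("side","sb",190,210,90,80,8,s)
crop("side","sc",165,118,125,95,6,s)
E
```

```text
(no output)
```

View pics/tc.png

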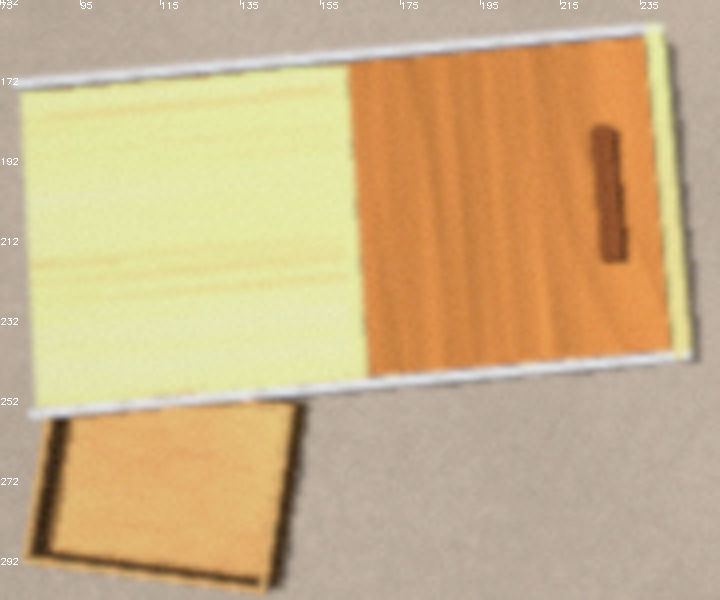

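View pics/tb.png

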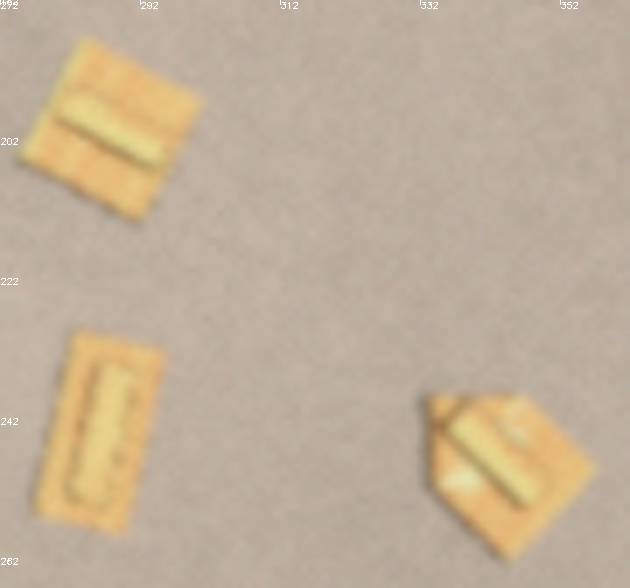

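View pics/sb.png

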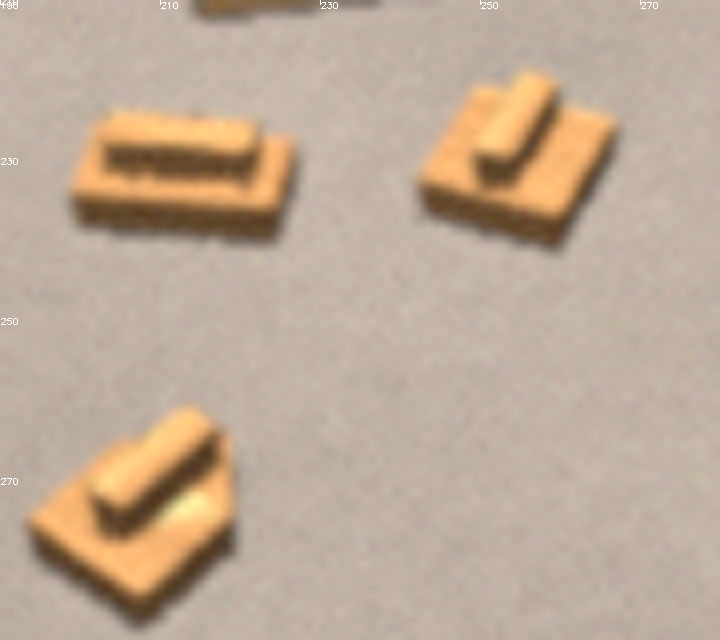

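View pics/sc.png

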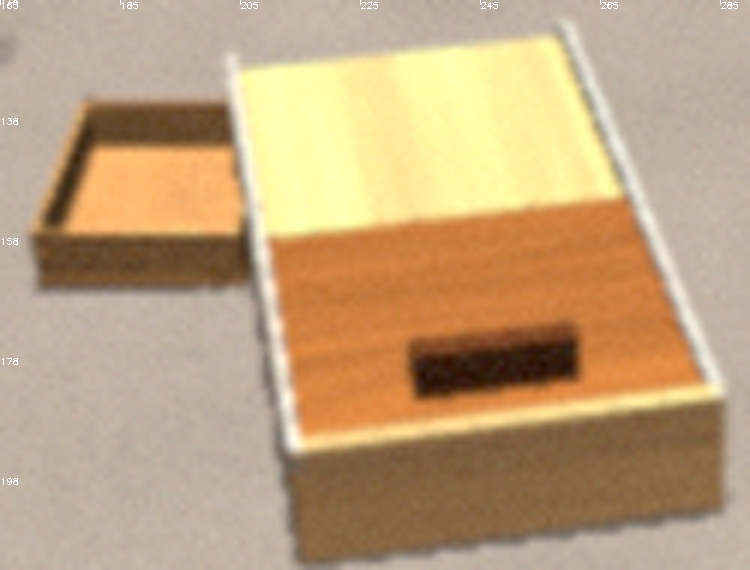

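```bash
cat >> h.py <<'E'
def cv(o,x0,y0,s): return [(n,(x0+(u+.5)/s-.5,y0+(v+.5)/s-.5),np.array(l)/1000) for n,(u,v),l in o]
E
python3 - <<'E'
from h import *
np.set_printoptions(precision=4,suppress=True)
T=lambda *a:[("top",p,l) for p,l in a]; S=lambda *a:[("side",p,l) for p,l in a]
def show(k,o):
    p,e,f=fitpose(o); print(k,p,np.degrees(p[2]).round(1),"rms",e); print(f.round(1).tolist()); return p
o=cv(T(((664,25),(115,-115,74)),((692,358),(-115,-115,74)),((20,84),(115,331,74)),((33,414),(-115,331,74))),75,152,4)
o2=cv(S(((294,452),(-115,-115,74)),((722,393),(115,-115,74)),((300,562),(-115,-115,0)),((722,508),(115,-115,0)),((230,60),(-115,331,74)),((563,22),(115,331,74))),165,118,6)
show("case top",o);c=show("case both",o+o2)
ca,sa=np.cos(c[2]),np.sin(c[2])
def loc(P): d=P[:2]-c[:2]; return np.array([ca*d[0]+sa*d[1],-sa*d[0]+ca*d[1]])
h=lambda u,v,z:loc(back("top",(75+(u+.5)/4-.5,152+(v+.5)/4-.5),z))
print("handle local",h(609.5,194,.098),"hatch +y edge",h(350,68,.07),h(368,376,.07),"-y edge",h(645,38,.07),h(671,350,.07))
print("tray");show("t",cv(T(((268,590),(-65,-85,40)),((25,558),(-65,85,40)),((298,404),(65,-85,40))),75,152,4)+cv(S(((35,235),(-65,-85,40)),((85,102),(-65,85,40))),165,118,6))
show("sq",cv(T(((85,37),(-28,28,18)),((204,98),(28,28,18)),((140,222),(28,-28,18)),((20,158),(-28,-28,18))),272,182,7)+cv(S(((618,125),(-28,28,18)),((562,212),(28,28,18)),((420,178),(28,-28,18))),190,210,8))
show("long",cv(T(((75,330),(38,19,18)),((165,350),(38,-19,18)),((125,535),(-38,-19,18)),((35,515),(-38,19,18))),272,182,7)+cv(S(((295,140),(38,19,18)),((278,212),(38,-19,18)),((75,198),(-38,-19,18))),190,210,8))
show("delta",cv(T(((430,397),(33,0,18)),((520,397),(7,-26,18)),((597,467),(-35,-26,18)),((508,560),(-35,26,18)),((430,487),(7,26,18))),272,182,7)+cv(S(((30,525),(-35,26,18)),((140,600),(-35,-26,18)),((232,525),(7,-26,18))),190,210,8))
E
```

```text
case top [0.5455 0.0388 0.0764] 4.4 rms 0.7962165280156108
[[0.6, -0.5], [0.8, 0.5], [-1.1, -1.2], [-0.3, 1.0]]
case both [0.5453 0.0393 0.0771] 4.4 rms 0.7526551914892484
[[0.4, -0.4], [0.6, 0.6], [-1.3, -1.0], [-0.5, 1.2], [-1.0, 0.4], [0.9, 0.8], [0.2, 0.7], [0.5, 0.1], [-0.8, -0.9], [1.0, -0.6]]
handle local [-0.0006 -0.0688] hatch +y edge [0.1039 0.1031] [-0.1064  0.105 ] -y edge [ 0.1069 -0.1001] [-0.1068 -0.0998]
tray
t [0.3612 0.2834 6.1423] 351.9 rms 0.35218049044123034
[[0.3, 0.4], [-0.2, 0.1], [0.1, -0.7], [-0.4, -0.2], [0.2, -0.5]]
sq [ 0.5556 -0.1964 -2.0711] -118.7 rms 0.29284490016941805
[[-0.2, -0.2], [0.2, 0.3], [0.2, -0.1], [-0.1, -0.2], [0.1, -0.8], [-0.1, 0.5], [-0.1, -0.0]]
long [ 0.4331 -0.1897 -0.2297] -13.2 rms 0.2760201042598434
[[0.0, -0.1], [0.3, -0.0], [0.4, 0.0], [0.0, -0.1], [0.2, -0.3], [-0.1, -0.5], [-0.4, -0.5]]
delta [ 0.4228 -0.3464  0.7818] 44.8 rms 0.4748619373885142
[[0.3, -0.2], [0.5, -0.3], [0.3, 0.3], [0.3, 0.3], [0.6, 0.1], [-0.3, -0.8], [0.2, -0.5], [0.2, -1.2]]
```

```bash
cat >> h.py <<'E'
CASE=np.array([.5453,.0393,.0771])
def W(l,z=0,c=None):
    c=CASE if c is None else c; a,b=np.cos(c[2]),np.sin(c[2]); return np.array([c[0]+a*l[0]-b*l[1],c[1]+b*l[0]+a*l[1],z])
def oris(th): return [[np.cos(t/2),np.sin(t/2),0,0] for t in (th,th+np.pi)]
def pick(p,th,flip=True):
    """orientation with block x axis at th whose wrist angle is smallest"""
    best=None
    for q in oris(th)[:2 if flip else 1]:
        s=r.solve_ik(p,q)
        if s is not None and (best is None or abs(s[5])<best[0]): best=(abs(s[5]),q)
    return best[1]
def st(msg=""):
    s=r.read_state(); print(msg,"t%.1f"%s["time_s"],"p",np.round(s["eef_pos"],4),"f",np.round(s["contact_force"],1),"gw %.4f gf %.1f"%(s["grip_width"],s["grip_force"]))
E
python3 - <<'E'
from h import *
hp=W((0,-.069)); q=pick([*hp[:2],.15],CASE[2])
r.reach([*hp[:2],.2],q); jaws.command_gripper(.045,40)
print(r.move_straight([*hp[:2],.075],speed=.12,max_force=15)); st("down")
jaws.command_gripper(0,40); st("grip")
print(r.move_straight([*W((0,-.069+.225))[:2],.075],speed=.08,max_force=25)); st("open")
print("handle local y moved",np.linalg.norm(r.read_state()["eef_pos"][:2]-hp[:2]))
jaws.command_gripper(.045); st(); p=r.read_state()["eef_pos"]; r.move_straight([*p[:2],.25],speed=.25)
r.reach([.3,.33,.3],q)
t=vision.get_image("top"); crop("top","tc2",75,152,180,150,4,t); s=vision.get_image("side"); crop("side","sc2",165,118,125,95,6,s)
E
```

```text
False
down t4.3 p [ 0.5511 -0.0296  0.0757] f [ 0.4  0.4 -0.8] gw 0.0449 gf 0.0
grip t4.7 p [ 0.5508 -0.0264  0.076 ] f [-0.6 15.   6.2] gw 0.0151 gf 42.0
True
open t7.1 p [0.5343 0.183  0.076 ] f [-0.7 -3.   4.2] gw 0.0153 gf 42.3
handle local y moved 0.21315440909155162
 t7.5 p [0.5334 0.1834 0.075 ] f [-0.3  0.4 -0.3] gw 0.0450 gf 0.0
```

View pics/tc2.png

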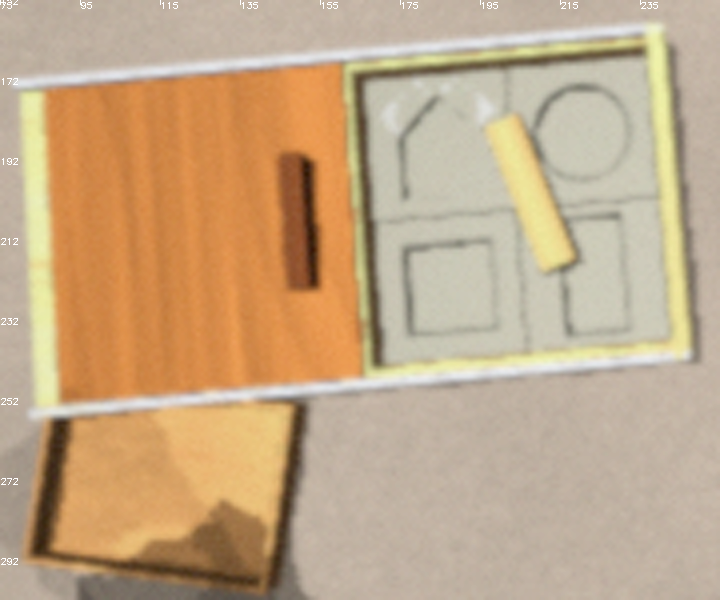

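Run:
```python
from h import *
np.set_printoptions(precision=4,suppress=True)
T=lambda *a:[("top",p,l) for p,l in a]
def show(k,o):
    p,e,f=fitpose(o); print(k,p,np.degrees(p[2]).round(1),"rms",e); print(f.round(1).tolist()); return p
pk=T(((405,242),(-20.5,80.5,30)),((495,240),(-20.5,20.5,30)),((498,332),(-80.5,20.5,30)),((410,335),(-80.5,80.5,30)),((583,133),(50.5,-50.5,30)),((517,208),(0,0,30)),((618,213),(-10.5,-71.5,30)),((630,332),(-90.5,-71.5,30)),((570,335),(-90.5,-29.5,30)))
w=T(((664,25),(115,-115,74)),((692,358),(-115,-115,74)))
show("pk",cv(pk,75,152,4)); show("pk+w",cv(pk+w,75,152,4))
show("off",cv(T(((485,124),(55,13,52)),((517,114),(55,-13,52)),((578,260),(-55,-13,52)),((546,271),(-55,13,52))),75,152,4))
```

```text
pk [0.5457 0.0398 0.0711] 4.1 rms 0.6333253027415794
[[0.2, 1.4], [-1.0, 0.2], [-0.3, -1.5], [0.3, -0.4], [0.3, -0.1], [0.3, 0.3], [0.6, 0.7], [-0.2, -0.6], [-0.2, -0.1]]
pk+w [0.5457 0.04   0.0741] 4.2 rms 0.5997966938991252
[[0.1, 1.5], [-1.1, 0.2], [-0.3, -1.4], [0.3, -0.4], [0.2, -0.2], [0.2, 0.3], [0.5, 0.6], [-0.2, -0.7], [-0.2, -0.1], [0.3, -0.4], [0.2, 0.5]]
off [0.556  0.0278 0.388 ] 22.2 rms 0.4445795992547212
[[-0.2, 0.6], [0.4, -0.5], [0.3, -0.5], [-0.5, 0.4]]
```

View pics/sc2.png

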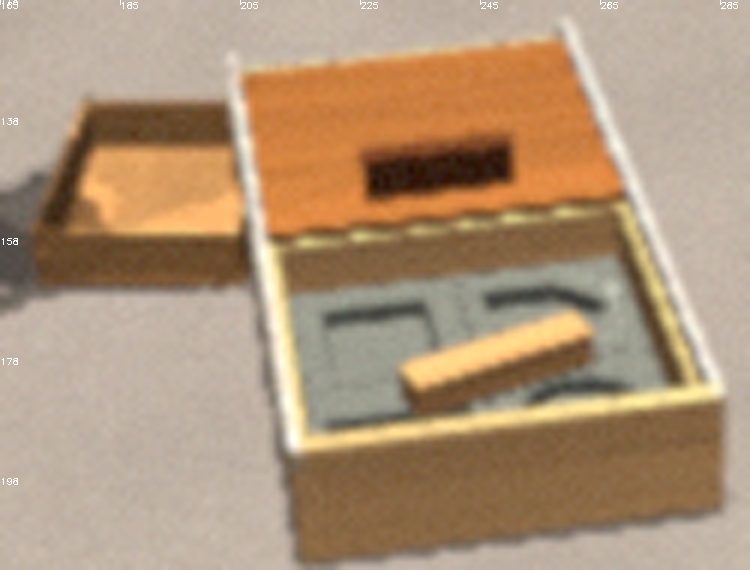

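```bash
sed -i 's/^CASE=.*/CASE=np.array([.5456,.0397,.0755])/' h.py
cat >> h.py <<'E'
def grasp(xy,th,z,op,lift=.22,force=60):
    q=pick([*xy,z+.05],th); jaws.command_gripper(op); r.reach([*xy,lift],q)
    print("contact",r.move_straight([*xy,z],speed=.12,max_force=12)); jaws.command_gripper(0,force); st("grip")
    p=r.read_state()["eef_pos"]; r.move_straight([*p[:2],lift],speed=.15); st("lifted")
E
python3 - <<'E'
from h import *
grasp((.556,.0278),.388,.035,.06)
TR=(.361,.283); th=-.141+np.pi/2
q=pick([*TR,.1],th); r.reach([*TR,.2],q); st("over tray")
print(r.move_straight([*TR,.012],speed=.12,max_force=10)); st()
jaws.command_gripper(.05); r.move_straight([*TR,.25],speed=.25); st()
r.reach([.3,.33,.3],q)
t=vision.get_image("top"); cv2.imwrite("pics/t3.png",np.clip(cv2.resize(t[140:310,70:370,::-1],None,fx=2.6,fy=2.6,interpolation=cv2.INTER_CUBIC)*1.5,0,255).astype(np.uint8))
E
```

```text
contact False
grip t13.4 p [0.5564 0.0278 0.0356] f [ 0.1 -0.1  3.6] gw 0.0248 gf 60.4
lifted t14.8 p [0.5559 0.0278 0.219 ] f [-0.6  1.1 -1.1] gw 0.0244 gf 59.8
over tray t16.0 p [0.3619 0.2826 0.2001] f [-0.2  0.6 -0.4] gw 0.0247 gf 59.7
False
 t17.7 p [0.3604 0.2828 0.0122] f [-4.8 -0.4  0.5] gw 0.0243 gf 60.8
 t19.2 p [0.3608 0.2828 0.2491] f [ 0.5  0.2 -0.3] gw 0.0502 gf 0.0
```

View pics/t3.png

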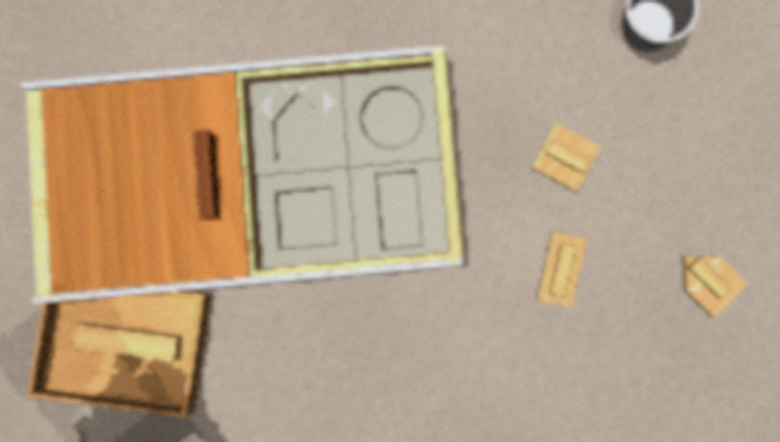

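```bash
cat >> h.py <<'E'
ZG=.023
BL={"long":(.4331,-.1897,-.2297),"square":(.5556,-.1964,-2.0711+np.pi),"delta":(.4228,-.3464,.7818)}
NEST={"long":(-.0505,-.0505),"square":(-.0505,.0505),"delta":(.0505,.0505)}
def q_(t): return [np.cos(t/2),np.sin(t/2),0,0]
def seat(name,b=None):
    bx,by,th=b or BL[name]; P=W(NEST[name])[:2]; tf=CASE[2]
    def wr(k):
        a=[r.solve_ik([bx,by,.1],q_(th+k)),r.solve_ik([*P,.1],q_(tf+k))]
        return 9 if any(x is None for x in a) else max(abs(x[5]) for x in a)
    k=min((0,np.pi,-np.pi),key=wr); print(name,"k",k,"wrist",round(wr(k),2)); qg,qp=q_(th+k),q_(tf+k)
    jaws.command_gripper(.045); r.reach([bx,by,.2],qg)
    ref=np.load("ref.npy").astype(int) if b is None else None
    print("contact",r.move_straight([bx,by,ZG],speed=.12,max_force=12)); jaws.command_gripper(0,50); st("grip")
    r.move_straight([bx,by,.2],speed=.15); st("lifted")
    if r.read_state()["grip_width"]<.01: return print("MISSED")
    r.reach([*P,.2],qp); st("over")
    r.move_straight([*P,ZG+.045],speed=.12)
    return drop(P)
def drop(P):
    zt=ZG+.0175; c=CASE[2]; u=np.array([np.cos(c),np.sin(c)]); v=np.array([-u[1],u[0]])
    for dx,dy in [(0,0),(1.5,0),(-1.5,0),(0,1.5),(0,-1.5),(1.5,1.5),(-1.5,1.5),(1.5,-1.5),(-1.5,-1.5),(3,0),(-3,0),(0,3),(0,-3)]:
        p=P+(u*dx+v*dy)/1000; r.move_straight([*p,ZG+.035],speed=.08)
        hit=r.move_straight([*p,zt],speed=.04,max_force=8); z=r.read_state()["eef_pos"][2]
        print("try",dx,dy,hit,round(z-ZG,4))
        if z<ZG+.022: break
    else: return print("NOT IN")
    st("in"); jaws.command_gripper(.035); p=r.read_state()["eef_pos"]; r.move_straight([*p[:2],.1],speed=.12)
    press(P); return True
def press(P):
    jaws.command_gripper(0); hit=r.move_straight([*P,.048],speed=.05,max_force=8); st("press hit %s"%hit)
    r.move_straight([*P,.2],speed=.2)
E
sed -i '/ref=np.load/d' h.py
python3 - <<'E'
from h import *
seat("long")
r.reach([.3,.33,.3],r.read_state()["eef_rot"])
t=vision.get_image("top"); cv2.imwrite("pics/t4.png",np.clip(cv2.resize(t[140:310,70:370,::-1],None,fx=2.6,fy=2.6,interpolation=cv2.INTER_CUBIC)*1.5,0,255).astype(np.uint8))
E
```

```text
long k 0 wrist 1.31
contact False
grip t23.9 p [ 0.4334 -0.1899  0.0235] f [-0.9  0.9  6.6] gw 0.0148 gf 49.5
lifted t25.2 p [ 0.4327 -0.1894  0.1992] f [ 0.4 -0.2 -0.6] gw 0.0145 gf 48.8
over t26.0 p [ 0.4988 -0.0151  0.1996] f [ 0.5  0.3 -0.3] gw 0.0148 gf 48.8
try 0 0 True 0.0297
try 1.5 0 True 0.0295
try -1.5 0 True 0.0295
try 0 1.5 True 0.026
try 0 -1.5 True 0.0297
try 1.5 1.5 True 0.0262
try -1.5 1.5 True 0.0264
try 1.5 -1.5 True 0.029
try -1.5 -1.5 True 0.029
try 3 0 True 0.0285
try -3 0 True 0.0288
try 0 3 True 0.0172
in t34.0 p [ 0.499  -0.0117  0.0402] f [-0.4 -0.9  3.4] gw 0.0146 gf 52.4
press hit True t36.3 p [ 0.4986 -0.014   0.0541] f [-1.5 -0.2  7.3] gw 0.0001 gf 3.4
```

View pics/t4.png

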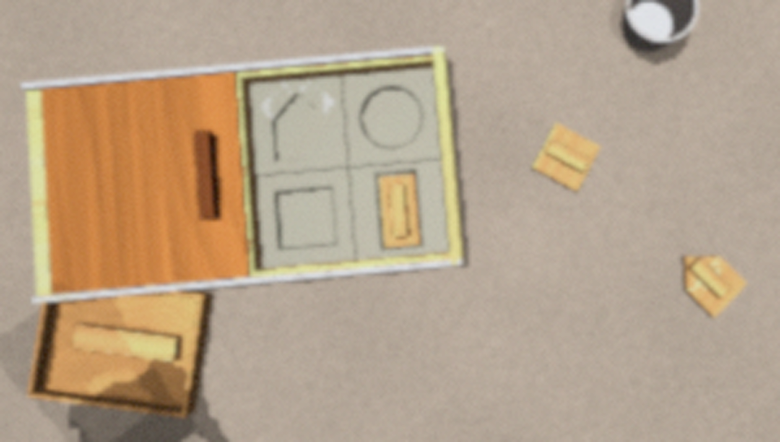

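```bash
sed -i 's/^CASE=.*/CASE=np.array([.5454,.0423,.0755])/' h.py
python3 - <<'E'
from h import *
seat("square")
r.reach([.3,.33,.3],r.read_state()["eef_rot"])
t=vision.get_image("top"); cv2.imwrite("pics/t5.png",np.clip(cv2.resize(t[140:310,70:370,::-1],None,fx=2.6,fy=2.6,interpolation=cv2.INTER_CUBIC)*1.5,0,255).astype(np.uint8))
E
```

```text
square k 0 wrist 1.52
contact False
grip t43.4 p [ 0.556  -0.1966  0.0236] f [-0.  -0.1  5. ] gw 0.0145 gf 50.7
lifted t44.7 p [ 0.5551 -0.1962  0.1989] f [-1.1  0.1 -1.7] gw 0.0147 gf 50.1
over t46.1 p [0.4915 0.0884 0.1998] f [-0.4  0.4 -0.9] gw 0.0145 gf 50.1
try 0 0 True 0.0259
try 1.5 0 True 0.0282
try -1.5 0 True 0.0186
in t49.1 p [0.4901 0.0888 0.0416] f [-0.7  0.   7. ] gw 0.0145 gf 52.6
press hit True t51.4 p [0.4906 0.0888 0.054 ] f [-1.2  0.1  7.6] gw 0.0001 gf 3.4
```

View pics/t5.png

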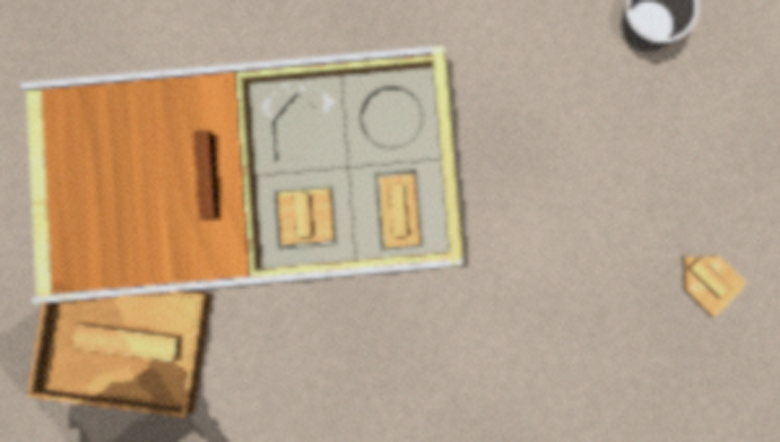

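Run:
```python
from h import *
seat("delta")
r.reach([.3,.33,.3],r.read_state()["eef_rot"])
t=vision.get_image("top"); cv2.imwrite("pics/t6.png",np.clip(cv2.resize(t[140:310,70:370,::-1],None,fx=2.6,fy=2.6,interpolation=cv2.INTER_CUBIC)*1.5,0,255).astype(np.uint8))
```

```text
delta k 0 wrist 1.53
contact False
grip t58.5 p [ 0.4231 -0.3467  0.0236] f [-0.7  0.5  5.1] gw 0.0145 gf 50.2
lifted t59.9 p [ 0.4224 -0.346   0.199 ] f [-0.3 -1.1  0.1] gw 0.0145 gf 49.5
over t61.6 p [0.592  0.0956 0.1999] f [-0.5  0.4 -0.1] gw 0.0145 gf 49.5
try 0 0 True 0.0186
in t63.5 p [0.5918 0.0965 0.0416] f [-1.5  0.6  4.8] gw 0.0147 gf 50.4
press hit True t65.8 p [0.5914 0.0965 0.0541] f [-0.4 -0.7  7.6] gw 0.0003 gf 3.3
```

View pics/t6.png

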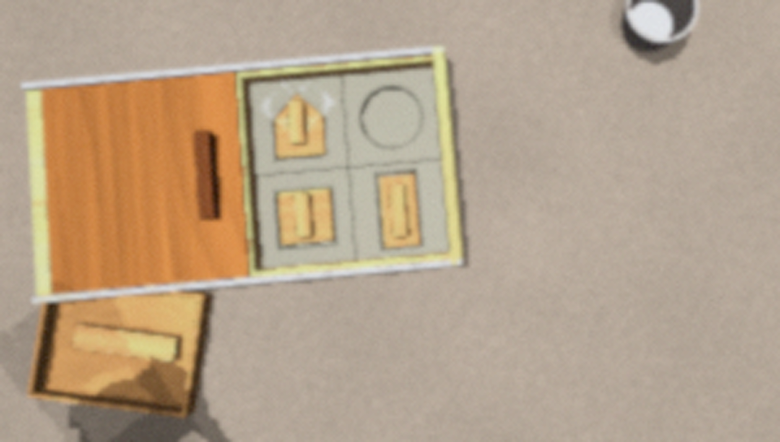

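Run:
```python
from h import *
q=pick([.534,.183,.15],CASE[2]); d=np.array([np.sin(CASE[2]),-np.cos(CASE[2])]); h0=np.array([.5343,.183])
jaws.command_gripper(.045); r.reach([*h0,.2],q)
print(r.move_straight([*h0,.076],speed=.12,max_force=12)); jaws.command_gripper(0,40); st("grip")
p=r.read_state()["eef_pos"][:2]
print(r.move_straight([*(h0+d*.19),.076],speed=.06,max_force=15)); st("near")
print(r.move_straight([*(h0+d*.23),.076],speed=.015,max_force=12)); st("shut")
e=r.read_state()["eef_pos"][:2]; print("travel",np.linalg.norm(e-h0))
jaws.command_gripper(.045); st("rel"); p=r.read_state()["eef_pos"]; r.move_straight([*p[:2],.25],speed=.2)
r.reach([.3,.33,.3],q)
a=vision.get_image("top"); b=vision.get_image("side"); s=lambda im,y,x,h,w:cv2.resize(im[y:y+h,x:x+w,::-1],None,fx=4,fy=4,interpolation=cv2.INTER_CUBIC)
A=s(a,150,75,75,180)[:, :]; crop("top","end",75,152,180,150,4,a); cv2.imwrite("pics/ends.png",np.clip(s(b,118,165,95,125)*1.5,0,255).astype(np.uint8))
```

```text
False
grip t73.2 p [0.5346 0.183  0.0767] f [-1.3 -1.2  4.6] gw 0.0148 gf 41.8
False
near t76.6 p [ 0.5495 -0.0063  0.0767] f [1.1 2.  6.1] gw 0.0146 gf 41.8
True
shut t78.0 p [ 0.5511 -0.0263  0.0767] f [0.6 2.5 4.2] gw 0.0153 gf 41.8
travel 0.20996599394043744
rel t78.4 p [ 0.5506 -0.0263  0.0761] f [ 0.3 -0.4 -0.3] gw 0.0451 gf 0.0
```

View pics/end.png

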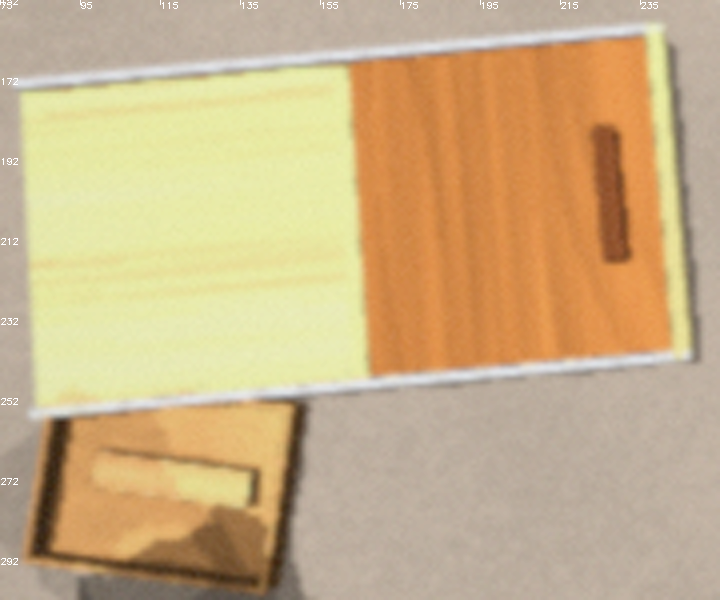

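Run:
```python
from h import *
q=pick([.534,.1,.15],CASE[2]); d=np.array([np.sin(CASE[2]),-np.cos(CASE[2])]); h=np.array([.5508,-.0263]); s=h-d*.045
jaws.command_gripper(0); r.reach([*s,.2],q); print(r.move_straight([*s,.08],speed=.12,max_force=12))
print(r.move_straight([*h,.08],speed=.015,max_force=7)); st("push"); e=r.read_state()["eef_pos"][:2]; print((e-h)@d)
r.move_straight([*s,.08],speed=.1); r.move_straight([*s,.25],speed=.2); r.reach([.3,.33,.3],q); r.hold(.5); st()
print(r.finish_job())
```

```text
False
True
push t86.5 p [ 0.549  -0.0047  0.0797] f [-0.3  2.2  1.7] gw -0.0002 gf 1.0
-0.021632193249825668
 t89.9 p [0.3001 0.3299 0.3   ] f [-0.3  0.6 -1.1] gw -0.0001 gf 0.0
the job is handed in; nothing more can be done
None
```

I handed the job in at about 90 s: the offcut is in the scrap tray, the long, square and delta blocks are fully down in their pockets (no round block was on the bench), the hatch slid gently shut against the frame, and I didn't touch the jar, brush or tin.

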